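Set the tube holder's jaw to the gauge mark with its thumb wheel

TASK

Get the tube holder ready for the next size of tube: with a fingertip on top of the knurled brass wheel, roll it until the gap between the red jaws has closed so far that the red pointer on the sliding jaw stands at the middle of the yellow mark. Move the jaw only by its wheel, do not shift the yellow mark, leave everything else on the table where it stands, and end with the hand clear.

Things in the scene. Friction and masses are not known exactly. Their poses are not given: they have to be found in the camera images.
- holder: tube holder screwed to the table: grey and white body 90 x 260 mm, deck 50 mm high. Origin at the centre of its underside, z up. Its +y axis runs from the knurled wheel (y = -75 mm) past the red sliding jaw (starts near y = 40 mm) to the red fixed jaw (face at y = 92 mm, 80 mm high). A white scale with black ticks lies on the deck beside the jaws, on the +x side.
- wheel: knurled brass thumb wheel, 62 mm diameter over its 36 ribs, 26 mm wide; axle level, along the holder's x axis, 62 mm above the table (origin on it). It sits between two grey cheeks 82 mm high, only the crown standing 11 mm proud. It turns with about 2 N at the rim, stays where it is left and has 5.6 rad between its stops.
- wheel_top (a point): highest point of the wheel's rim, mid-width, 93 mm above the table; fixed to the holder (does not turn), axes as the holder's. Rolling the top of the wheel towards the jaws (holder's +y) closes the gap, the other way opens it: 31 mm of rim travel (1 rad) moves the jaw 6 mm.
- jaw: red sliding jaw, 36 x 16 mm, top 79 mm above the table, driven by the wheel along the holder's y; origin under it at deck height. Not to be pushed directly.
- pointer (a point): tip of the thin red pointer (2.4 mm wide) that sticks out of the sliding jaw over the scale, towards the holder's +x; 53 mm above the table, axes as the holder's
- mark (a point): the gauge mark: centre (along the scale) of a yellow block, 18 x 6 x 6 mm, 6 mm wide along the scale, set on the scale on the line of the pointer's tip; axes as the holder's. The pointer is on the mark when both have the same y in the holder's frame.
- rack_near: loose red tube rack, 45 x 160 x 95 mm with capped tubes in it, origin under its centre; to be left alone
- cup: small clear plastic cup, 60 mm across and 62 mm high, a pipette leaning in it (100 mm high), origin under its centre; to be left alone
- dropper: amber dropper bottle with black cap, 34 mm across, 85 mm high, origin under its centre; to be left alone
- jar: white sample jar with blue cap, 52 mm across, 55 mm high, origin under its centre; to be left alone
- timer: white bench timer, 60 x 70 x 22 mm, origin under its centre; to be left alone
- phone: black phone lying flat, 150 x 72 x 9 mm, origin under its centre; to be left alone

How it is judged (in metres and radians):
On the way:
1. a fingertip bears on the knurled wheel (contact force between the fingers and wheel above 0.5 N), for 0.1 s.
At the end, for the whole second after the job is handed in: the red pointer's tip stands within the 6 mm width of the yellow mark (within 3 mm of its middle along the scale), the jaw is at rest, and all bystanders are within 15 mm of where they stood (y of pointer in the frame of mark between -0.003 and 0.003 m and linear speed of jaw below 0.005 m/s and distance of each of rack_near, cup, dropper, jar, timer, phone from where it was at the start of the episode below 0.015 m); the robot touches nothing.
It fails at once if the sliding jaw is pushed directly instead of by its wheel (contact force between any of the arm, the fingers and jaw above 2 N).
It fails at once if the yellow mark is shifted along the scale (distance of mark from where it was at the start of the episode above 0.002 m).
It fails at once if one of the other things on the table is knocked, shifted or lifted (over 15 mm) (distance of any of rack_near, cup, dropper, jar, timer, phone from where it was at the start of the episode above 0.015 m).
It also fails if it takes over 51 s, if anything falls off the work surface, if the arm or the gripper's body presses on something with over 40 N, if the wrist force passes 120 N, or if a joint passes its speed limit or range.

ROBOT

A 7-joint arm with a two-finger parallel gripper is mounted at the origin on the work surface. World frame = base frame: x ahead of the robot, y to its left, z up, the work surface at z = 0. Lengths are in mm, angles in rad, forces in N, time in s.
With the tool pointing down it reaches from about 425 to 950 mm from the base axis. Payload 4.7 kg.
Tool frame: the origin (TCP) lies midway between the tips of the shut fingers; the grasp point (between the pads) lies behind it (grasp_offset is the z of the grasp point in the tool frame, in mm); z points along the fingers, x is the direction in which the jaws open and shut, and the axes are right-handed (so a half turn about z gives the same grasp; the last joint's range is limited). The gripper opens to 87 mm and grips with 3 to 60 N. Pads are 19 mm wide; open, the fingers measure 117 mm over their backs; the gripper's body (75 mm by 190 mm) begins 51 mm behind the grasp point.
Start: joints at [-1.334, 0.469, -0.049, 1.532, 0.024, 1.141, -0.082], TCP at [177.268, 651.326, 222.573] pointing down, gripper open.
Joint ranges: [-2.59, 2.59], [-0.33, 1.99], [-1.39, 1.29], [0.1, 2.45], [-1.04, 4.18], [0.21, 1.99], [-2.66, 2.66]. Speed limits (rad/s): [2.57, 2.57, 3.14, 3.14, 3.14, 3.14, 3.14].

INTERFACE

Orientations are given as a unit quaternion [x, y, z, w].
In Python, from bench import * gives the robot as it stands. The module is installed in compiled form; this text tells all that it offers.
- The arm moves only by the shell command python3 -m jog 'ROWS'. ROWS is JSON, one flat list of numbers, 7 for each row, row after row: the turn, a rotation vector about the tool's x, y, z in degrees, then the shift along the tool's x, y, z in cm, then the finger opening in cm, from 0 to 8.7. A call has 1 to 5 rows; each row is the pose to reach, as a shift and turn from the pose commanded when the call began, along the tool's axes at that moment; what a row does not reach only later rows make up. A row lasts 1/12 s, in which the tool goes at most 41.7 mm and 7.16 degrees, less where a joint would pass 70% of its speed; a pose out of reach is approached as far as the arm can. A call with a gripper value outside its range is refused whole. The fingers move at their own pace and stop on an object; the grip force is fixed at half the most. Time passes only in rows, so rows that repeat a pose let the fingers close. It gives the time, the measured TCP pose, the force and the opening at its end, in the units of the state.
- observe(): the state, without advancing time (a new reading comes with each control period).
- camera(name): name is "scene" or "top"; returns the picture (400x640x3 uint8, red, green, blue); there is no depth.
- camera_params(name): a dict with "fx", "fy", "cx", "cy" (pixels), "rvec" (rotation vector, rad) and "tvec" (3), from world to camera coordinates, as OpenCV has them. Camera axes: x right, y down, z forward; pixel columns grow to the right and rows downward; lengths in mm; the calibration is good to about 2 mm. A picture is of the moment at which its call begins. camera_params takes no time and is no camera call.
- job_done(): hands the job in, once; it reports no verdict.
The state is a dict: "clock": time; "joints": joint angles; "joint_velocities": joint speeds; "tau": joint torques, N m; "eef_pos": TCP position; "tool_rot": TCP orientation; "force": force on the tool from outside, world axes, zero at the start; "ft_torque": the same for the moment, N m; "width": opening from 0.0 (shut) to 1.0 (fully open).
Only numpy, scipy, OpenCV 4.12 (cv2) and the standard library are available. Lean on these libraries where they do the work, as an engineer would, in place of code of your own. Each camera call takes 0.05 s, during which the arm holds its last target.

## Working session

There is one attempt and no reset: what is moved stays moved. The work goes in short steps, Python scripts to look and compute and a shell command to move; the robot and the scene stay as the last step left them, time stands still between calls to the robot, and variables do not carry over. Pictures are saved under pics/ and viewed, and the job is handed in when it is done.

```bash
mkdir -p pics; python3 - <<'E'
from bench import *
import cv2
print(observe())
for n in("scene","top"):
    cv2.imwrite(f"pics/{n}0.png",camera(n)[:,:,::-1]); print(n,camera_params(n))
E
```

```text
{'clock': 0.0, 'joints': array([-1.33390142,  0.46946456, -0.04858788,  1.53368796,  0.024156  ,
        1.14097977, -0.08229937]), 'joint_velocities': array([ 0.00067079,  0.00030946,  0.00146474, -0.00050874,  0.00013228,
       -0.00042295, -0.00179616]), 'tau': array([-1.84535866e-04, -5.07974160e+01, -8.08210694e-02, -2.36160904e+01,
       -6.14629174e-02,  3.78152600e-02,  1.66181408e-04]), 'eef_pos': array([177.16028719, 650.72273646, 221.48635947]), 'tool_rot': array([ 7.94552597e-01,  6.07194547e-01, -7.36230607e-04,  6.41063988e-04]), 'force': array([-0.04720223,  0.06845613, -0.04082283]), 'ft_torque': array([ 0.00395468, -0.0208636 , -0.03119263]), 'width': 1.003306223852223}
scene {'fx': 397.5700679578538, 'fy': 397.5700679578538, 'cx': 317.593819146401, 'cy': 203.30264289531002, 'rvec': array([ 0.92299645,  2.67052914, -0.80108394]), 'tvec': array([ 474.94676671, -242.5785529 , 1336.14007902])}
top {'fx': 406.4122728962209, 'fy': 406.4122728962209, 'cx': 324.55666696607295, 'cy': 200.9328099713149, 'rvec': array([ 2.22262032, -2.17550376,  0.09437594]), 'tvec': array([ -60.94410091,  582.57149644, 1203.02106161])}
```

View pics/scene0.png

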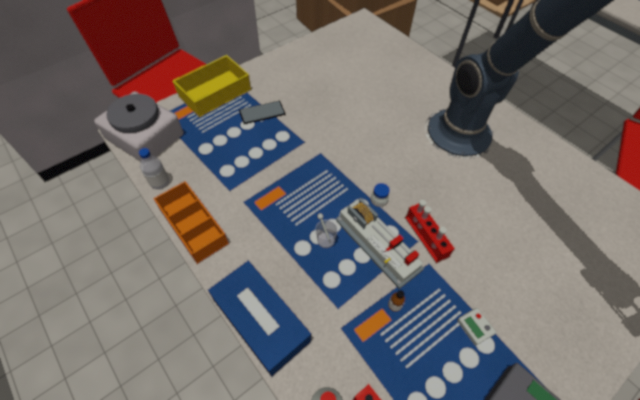

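View pics/top0.png

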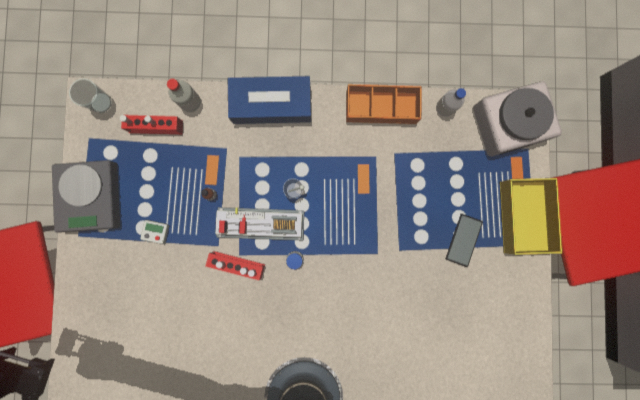

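```bash
cat > h.py <<'E'
import numpy as np, cv2
from bench import *
def ray(n,u,v):
    p=camera_params(n); R=cv2.Rodrigues(p['rvec'])[0]
    d=R.T@np.array([(u-p['cx'])/p['fx'],(v-p['cy'])/p['fy'],1]); c=-R.T@p['tvec']
    return c,d
def onz(n,u,v,z):
    c,d=ray(n,u,v); return c+d*(z-c[2])/d[2]
def proj(n,P):
    p=camera_params(n); R=cv2.Rodrigues(p['rvec'])[0]
    q=np.atleast_2d(P)@R.T+p['tvec']; return np.c_[q[:,0]/q[:,2]*p['fx']+p['cx'],q[:,1]/q[:,2]*p['fy']+p['cy']]
E
python3 - <<'E'
import cv2
t=cv2.imread('pics/top0.png')[195:280,200:315]; cv2.imwrite('pics/tz0.png',cv2.resize(t,None,fx=6.9,fy=6.9,interpolation=cv2.INTER_CUBIC))
t=cv2.imread('pics/scene0.png')[170:295,305:465]; cv2.imwrite('pics/sz0.png',cv2.resize(t,None,fx=4.7,fy=4.7,interpolation=cv2.INTER_CUBIC))
E
```

```text
(no output)
```

View pics/tz0.png

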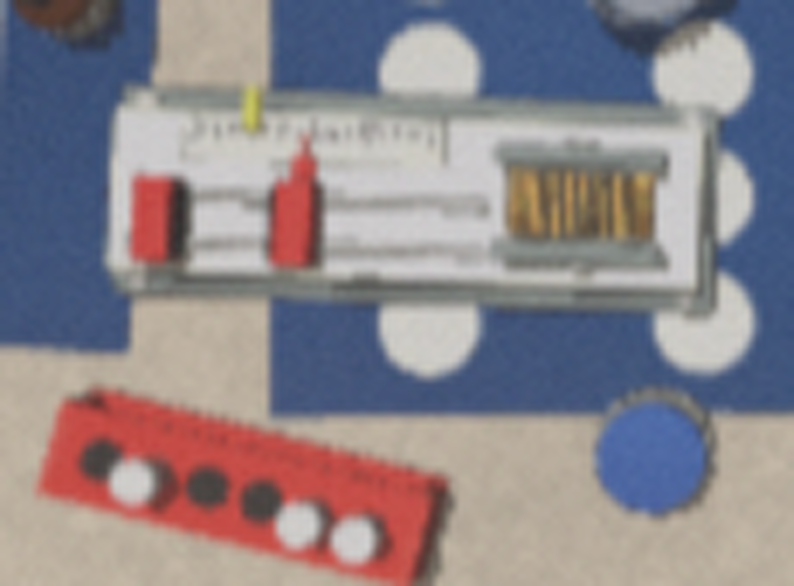

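View pics/sz0.png

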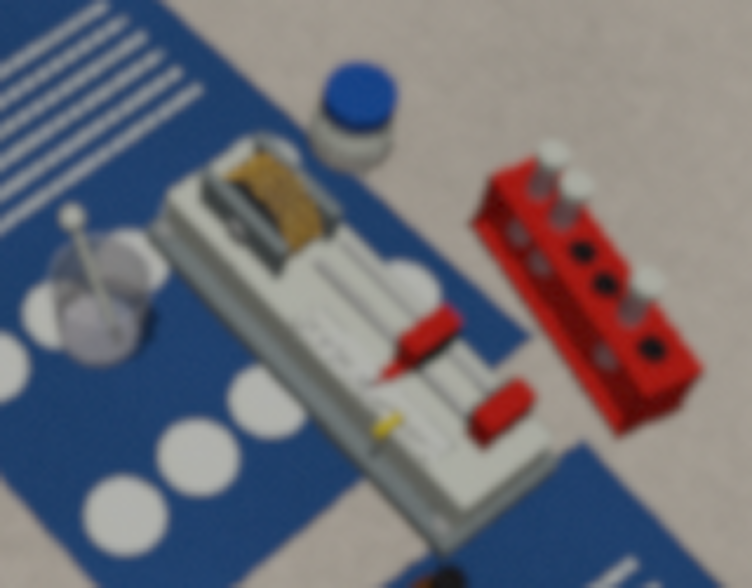

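```bash
python3 - <<'E'
from h import *
Z=lambda u,v:((u+.5)/6.9-.5+200,(v+.5)/6.9-.5+195)
for nm,u,v,z in [("wheel",581,200,90),("cheekTL",498,150,82),("cheekTR",667,158,82),("cheekBL",498,248,82),("cheekBR",667,255,82),
 ("fjTL",134,178,80),("fjBL",134,262,80),("fjTR",172,178,80),("fjBR",172,262,80),("mark",252,108,56),("tip",304,138,53),("jawBR",307,265,79),("jawBL",272,263,79),("jar",652,460,55),("deckTL",122,100,50),("deckBL",108,270,50),("deckBR",690,305,50),("deckTR",703,118,50)]:
    p=onz('top',*Z(u,v),z); print(nm,p.round(1))
S=lambda u,v:((u+.5)/4.7-.5+305,(v+.5)/4.7-.5+170)
for nm,u,v,z in [("wheel",276,198,90),("mark",387,426,56),("tip",372,383,53),("cheek a",262,133,82),("cheek b",340,215,82),("cheek c",205,178,82),("cheek d",282,270,82)]:
    print("scene",nm,onz('scene',*S(u,v),z).round(1))
E
```

```text
wheel [512.8  66.6  90. ]
cheekTL [532.7 101.8  82. ]
cheekTR [530.8  32.3  82. ]
cheekBL [492.5 100.7  82. ]
cheekBR [491.   31.3  82. ]
fjTL [518.  250.7  80. ]
fjBL [483.7 249.4  80. ]
fjTR [518.4 235.2  80. ]
fjBR [484. 234.  80.]
mark [548.7 208.2  56. ]
tip [536.7 186.6  53. ]
jawBR [483.9 179.   79. ]
jawBL [484.4 193.3  79. ]
jar [405.1  36.7  55. ]
deckTL [551.1 264.1  50. ]
deckBL [479.6 267.2  50. ]
deckBR [469.8  22.6  50. ]
deckTR [548.8  19.1  50. ]
scene wheel [516.3  78.   90. ]
scene mark [549.1 209.2  56. ]
scene tip [536.2 184.7  53. ]
scene cheek a [488.7  36.7  82. ]
scene cheek b [491.3 105.3  82. ]
scene cheek c [535.  40.  82.]
scene cheek d [541.1 111.8  82. ]
```

```bash
python3 - <<'E'
from h import *
im=cv2.imread('pics/top0.png'); hsv=cv2.cvtColor(im,cv2.COLOR_BGR2HSV)
# deck white: bright, low saturation
g=((hsv[...,2]>185)&(hsv[...,1]<30)).astype(np.uint8)
g[:205]=0;g[243:]=0;g[:,:212]=0;g[:,306:]=0
g=cv2.morphologyEx(g,cv2.MORPH_CLOSE,np.ones((3,3)))
n,l,st,c=cv2.connectedComponentsWithStats(g); k=1+np.argmax(st[1:,4]); print(st[k])
m=l==k
for nm,f in(("top",np.min),("bot",np.max)):
    P=[]
    for u in range(222,298,2):
        r=np.where(m[:,u])[0]
        if len(r): P.append(onz('top',u,f(r)+(-.5 if nm=='top' else .5),50)[:2])
    P=np.array(P,np.float32); vx,vy,x0,y0=cv2.fitLine(P,cv2.DIST_HUBER,0,.01,.01).ravel()
    print(nm,np.degrees(np.arctan(vx/vy)),"x at y=66:",x0+vx/vy*(66-y0),"at 140:",x0+vx/vy*(140-y0))
y=cv2.inRange(hsv,(22,120,120),(35,255,255)); y[:200]=0;y[218:]=0;y[:,:230]=0;y[:,245:]=0
v,u=np.nonzero(y);print("yellow",len(u),u.mean(),v.mean(),onz('top',u.mean(),v.mean(),56))
print(onz('top',260,215,50),onz('top',290,215,50))
E
```

```text
[ 216  205   90   31 1040]
top 0.8616668 x at y=66: 543.29254 at 140: 544.4055
bot 1.3795385 x at y=66: 478.63974 at 140: 480.4218
yellow 4 236.0 210.5 [547.9113588  208.43683794  56.        ]
[536.5152806  139.53245192  50.        ] [538.38055345  52.24408266  50.        ]
```

```bash
python3 -m jog '[0,0,-4,-4,-0.5,0,0, 0,0,-8,-8,-1,0,0, 0,0,-12,-12,-1.5,0,0, 0,0,-16,-16,-2,0,0, 0,0,-17,-20,-2,0,0]'
```

```text
clock: 0.52
eef_pos: [103.9, 461.6, 221.9]
tool_rot: [0.695, 0.719, -0.001, 0.0]
force: [-0.0, 0.8, -0.3]
width: 0.704
```

```bash
python3 -m jog '[0,0,1,0,4,0,0, 0,0,3,0,8,0,0, 0,0,3,0,12,0,0, 0,0,3,0,16,0,0, 0,0,3,-1,20,0,0]'; python3 -m jog '[0,0,0,-2,3.5,0,0, 0,0,0,-4,7,0,0, 0,0,0,-6,10.5,0,0, 0,0,0,-9,13,0,0, 0,0,0,-12,15.5,0,0]';  python3 -m jog '[0,0,0,-4,0.5,0,0, 0,0,0,-8,1,0,0, 0,0,0,-12,2,0,0, 0,0,0,-16,3,0,0, 0,0,0,-20,4,0,0]'
```

```text
clock: 0.93
eef_pos: [306.8, 460.8, 222.5]
tool_rot: [0.714, 0.7, 0.0, -0.0]
force: [0.4, 1.3, 0.4]
width: 0.322
clock: 1.35
eef_pos: [459.4, 335.0, 222.0]
tool_rot: [0.715, 0.699, -0.0, 0.0]
force: [-0.2, -0.1, -0.4]
width: 0.019
clock: 1.77
eef_pos: [493.5, 133.7, 222.4]
tool_rot: [0.715, 0.7, -0.0, -0.0]
force: [1.5, -0.4, -0.1]
width: 0.004
```

```bash
python3 -m jog '[0,0,0,-3,1,3,0, 0,0,0,-6,2,6,0, 0,0,0,-8.6,2.0,9,0, 0,0,0,-8.6,2.0,11,0, 0,0,0,-8.6,2.0,11,0]'; python3 - <<'E'
from h import *
im=camera('scene')[:,:,::-1]
cv2.imwrite('pics/s1.png',cv2.resize(im[150:300,300:490],None,fx=4,fy=4,interpolation=cv2.INTER_CUBIC))
im=camera('top')[:,:,::-1]
cv2.imwrite('pics/t1.png',cv2.resize(im[180:280,200:325],None,fx=5.5,fy=5.5,interpolation=cv2.INTER_CUBIC))
o=observe();print(o['eef_pos'],o['force'])
E
```

```text
clock: 2.18
eef_pos: [508.2, 46.5, 108.3]
tool_rot: [0.716, 0.698, -0.004, -0.002]
force: [-1.3, -0.2, -0.4]
width: 0.003
[511.63065487  49.77642193 112.30226474] [1.48420541 0.68679854 0.63247046]
```

View pics/s1.png

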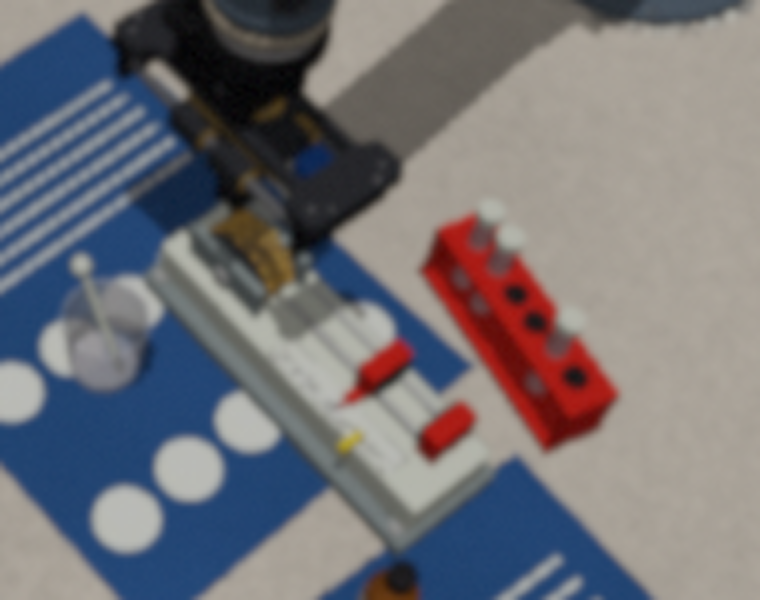

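View pics/t1.png

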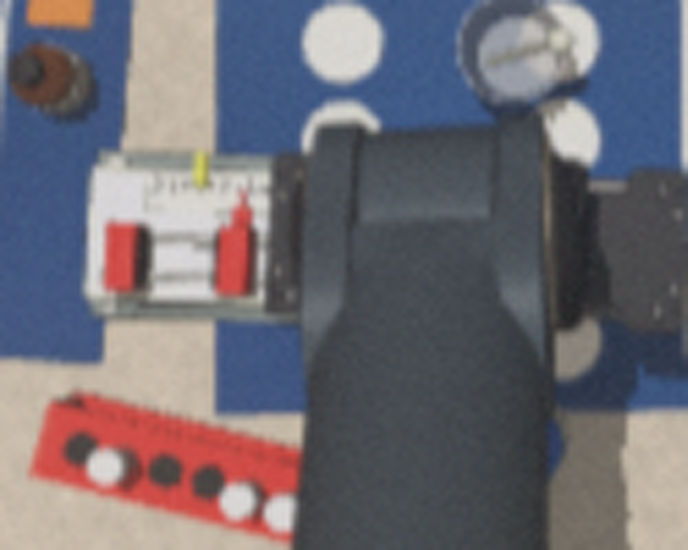

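```bash
python3 -m jog '[0,0,0,0,0,1,0, 0,0,0,0,0,1.7,0, 0,0,0,0,0,1.9,0, 0,0,0,0,0,2.0,0, 0,0,0,0,0,2.1,0]';python3 -m jog '[0,0,0,0,0,0,0,0,0,0,0,0,0,0]'
```

```text
clock: 2.7
eef_pos: [512.1, 49.8, 91.7]
tool_rot: [0.714, 0.7, 0.0, 0.0]
force: [0.9, -0.1, -0.0]
width: 0.004
clock: 2.87
eef_pos: [512.1, 49.4, 91.8]
tool_rot: [0.715, 0.7, 0.0, 0.0]
force: [0.4, 0.0, 0.1]
width: 0.004
```

```bash
python3 -m jog '[0,0,0,0.5,0,0,0, 0,0,0,1,0,0,0, 0,0,0,1.5,0,0,0, 0,0,0,1.5,0,0,0]'
```

```text
clock: 3.2
eef_pos: [512.6, 65.1, 93.0]
tool_rot: [0.714, 0.7, 0.0, -0.0]
force: [-2.5, -0.5, 10.5]
width: 0.007
```

```bash
python3 -m jog '[0,0,0,0.4,0,0.05,0, 0,0,0,0.8,0,0.05,0, 0,0,0,1.2,0,0.1,0, 0,0,0,1.6,0,0.15,0]'; python3 -m jog '[0,0,0,0,0,0,0]'; python3 - <<'E'
from h import *
im=camera('scene')[:,:,::-1]
a=cv2.resize(im[190:290,350:450],None,fx=4,fy=4,interpolation=cv2.INTER_CUBIC)
im=camera('top')[:,:,::-1]
b=cv2.resize(im[190:250,205:265],None,fx=6.667,fy=6.667,interpolation=cv2.INTER_CUBIC)
cv2.imwrite('pics/c2.png',np.hstack([a,cv2.resize(b,(400,400))]))
E
```

```text
clock: 3.53
eef_pos: [513.1, 80.9, 92.1]
tool_rot: [0.715, 0.699, 0.001, -0.0]
force: [-4.2, -0.6, 12.6]
width: 0.006
clock: 3.62
eef_pos: [513.1, 82.3, 91.8]
tool_rot: [0.714, 0.7, 0.001, -0.0]
force: [-3.0, 1.5, 11.8]
width: 0.006
```

View pics/c2.png

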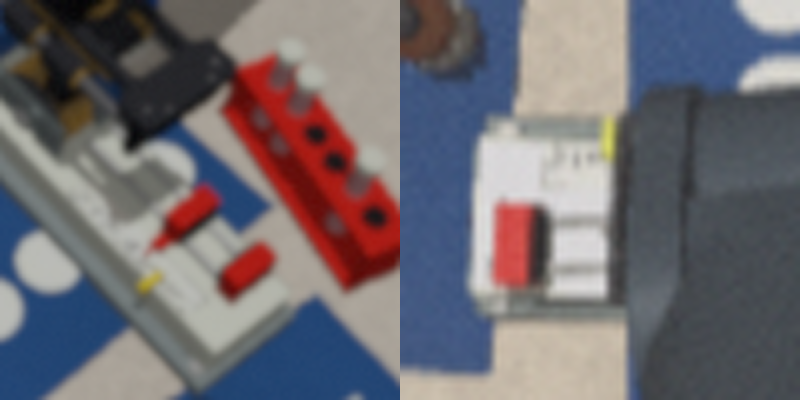

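```bash
cat >> h.py <<'E'
def jawy(im=None):
    im=camera('scene')[:,:,::-1] if im is None else im
    h=cv2.cvtColor(np.ascontiguousarray(im),cv2.COLOR_BGR2HSV)
    m=(cv2.inRange(h,(0,150,90),(8,255,255))|cv2.inRange(h,(172,150,90),(180,255,255)))
    roi=np.zeros_like(m); cv2.fillPoly(roi,[proj('scene',[[470,110,60],[545,110,60],[545,260,60],[470,260,60]]).astype(np.int32)],255)
    m&=roi
    n,l,s,c=cv2.connectedComponentsWithStats(m)
    out=[(int(s[i,4]),onz('scene',*c[i],70).round(1)[:2]) for i in range(1,n) if s[i,4]>20]
    return out
E
python3 - <<'E'
from h import *
print(jawy(cv2.imread('pics/scene0.png'))); print(jawy()); print(observe()['eef_pos'])
E
```

```text
[(88, array([503.2, 187.5])), (91, array([501.3, 243.7]))]
[(90, array([503.4, 193.6])), (89, array([501. , 243.6]))]
[513.09543214  82.22651872  91.82829468]
```

```bash
python3 -m jog '[0,0,0,0,-0.1,-1.5,0, 0,0,0,-2.0,-0.1,-1.5,0, 0,0,0,-3.8,-0.1,-1.5,0, 0,0,0,-3.8,-0.1,-0.7,0, 0,0,0,-3.8,-0.1,-0.1,0]'; python3 -m jog '[0,0,0,0,0,0,0, 0,0,0,0.6,0,0,0, 0,0,0,1.2,0,0,0, 0,0,0,1.8,0,0,0, 0,0,0,2.4,0,0,0]';python3 -m jog '[0,0,0,0.6,0,0,0, 0,0,0,1.1,0,0.05,0, 0,0,0,1.4,0,0.1,0, 0,0,0,1.7,0,0.15,0, 0,0,0,1.7,0,0.15,0]'; python3 - <<'E'
from h import *
print(jawy()); print(observe()['eef_pos'])
E
```

```text
clock: 4.18
eef_pos: [510.9, 42.0, 90.9]
tool_rot: [0.715, 0.699, 0.0, 0.0]
force: [-0.3, -0.2, -0.3]
width: 0.007
clock: 4.6
eef_pos: [511.1, 66.5, 92.9]
tool_rot: [0.715, 0.7, -0.001, -0.0]
force: [-5.3, -3.8, 17.5]
width: 0.007
clock: 5.02
eef_pos: [511.8, 85.6, 89.9]
tool_rot: [0.714, 0.7, 0.001, -0.0]
force: [-0.5, 1.8, 4.2]
width: 0.006
[(92, array([503.1, 201.1])), (88, array([501.1, 243.6]))]
[511.85122762  85.56863263  89.86784649]
```

```bash
python3 -m jog '[0,0,0,0,0,-1.6,0, 0,0,0,-2.0,0,-1.7,0, 0,0,0,-4.0,0,-1.7,0, 0,0,0,-4.1,0,-0.8,0, 0,0,0,-4.1,0,-0.15,0]'; python3 -m jog '[0,0,0,0,0,0,0, 0,0,0,0.6,0,0,0, 0,0,0,1.2,0,0,0, 0,0,0,1.8,0,0,0, 0,0,0,2.4,0,0,0]';python3 -m jog '[0,0,0,0.5,0,0,0, 0,0,0,0.9,0,0,0, 0,0,0,0.9,0,0,0]'; python3 - <<'E'
from h import *
print(jawy()); print(observe()['eef_pos'])
im=camera('scene')[:,:,::-1]
cv2.imwrite('pics/c3.png',cv2.resize(im[205:285,350:430],None,fx=7,fy=7,interpolation=cv2.INTER_CUBIC))
E
```

```text
clock: 5.48
eef_pos: [510.6, 41.4, 90.4]
tool_rot: [0.715, 0.699, -0.0, 0.0]
force: [-0.7, -0.0, 0.0]
width: 0.005
clock: 5.9
eef_pos: [510.7, 66.3, 92.9]
tool_rot: [0.715, 0.7, -0.001, -0.001]
force: [-6.9, -2.9, 18.5]
width: 0.01
clock: 6.15
eef_pos: [511.4, 78.3, 92.5]
tool_rot: [0.714, 0.701, 0.001, -0.001]
force: [-4.2, 1.8, 12.5]
width: 0.004
[(92, array([503.4, 207.6])), (89, array([501. , 243.6]))]
[511.40807071  78.25823744  92.5107572 ]
```

View pics/c3.png

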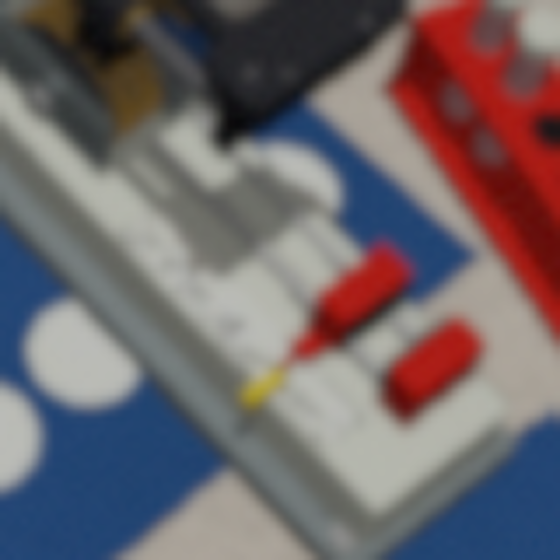

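```bash
python3 -m jog '[0,0,0,0,0,-2,0, 0,0,0,-4,0,-3,0, 0,0,0,-8,0,-4,0, 0,0,0,-10,0,-5,0,0,0,0,-10,0,-5,0]'; python3 - <<'E'
from h import *
print(jawy()); print(observe()['eef_pos'])
I={n:camera(n)[:,:,::-1].copy() for n in('scene','top')}
for n in I: cv2.imwrite(f'pics/raw4{n}.png',I[n])
a=cv2.resize(I['scene'][230:280,360:410],(400,400),interpolation=cv2.INTER_CUBIC)
b=cv2.resize(I['top'][200:240,210:250],(400,400),interpolation=cv2.INTER_CUBIC)
cv2.imwrite('pics/c4.png',np.hstack([a,b]))
E
```

```text
clock: 6.67
eef_pos: [510.6, -28.9, 143.2]
tool_rot: [0.717, 0.697, 0.001, 0.002]
force: [0.2, -0.2, 0.7]
width: 0.007
[(92, array([503. , 207.4])), (90, array([501.2, 243.6]))]
[510.2992242  -25.86788817 142.20927919]
```

View pics/c4.png

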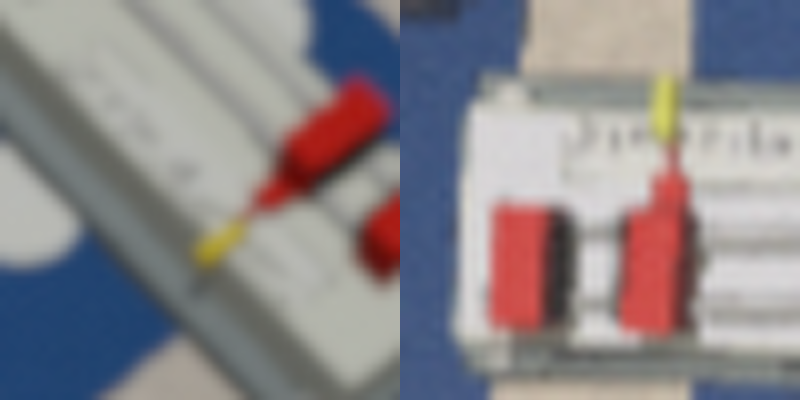

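```bash
cat >> h.py <<'E'
def rel(I):
    """mark and pointer: yellow-weighted centroid; pointer redness centroid over the thin part"""
    r={}
    for n in I:
        f=I[n].astype(float); b,g,rr=f[...,0],f[...,1],f[...,2]
        yw=np.clip(np.minimum(rr,g)-b-25,0,None); rw=np.clip(rr-np.maximum(g,b)-25,0,None)
        V,U=np.mgrid[:400,:640]
        X=np.stack([onz(n,u,v,56) for v in range(200,282) for u in range(210,420)]) if 0 else None
        def cen(w,z,x0,x1,y0,y1):
            poly=proj(n,[[x0,y0,z],[x1,y0,z],[x1,y1,z],[x0,y1,z]]).astype(np.float32)
            m=np.zeros(w.shape,np.uint8); cv2.fillPoly(m,[np.round(poly).astype(np.int32)],1)
            ww=w*m; return onz(n,(U*ww).sum()/ww.sum(),(V*ww).sum()/ww.sum(),z)[:2].round(2)
        r[n]=(cen(yw,55,535,562,196,222),cen(rw,53,525,542,175,222))
    return r
E
python3 - <<'E'
from h import *
for t in (('pics/scene0.png','pics/top0.png'),('pics/raw4scene.png','pics/raw4top.png')):
    for n,(m,p) in rel({'scene':cv2.imread(t[0]),'top':cv2.imread(t[1])}).items():
        print(n,'mark',m,'ptr',p,'dy_h',[round(float(m[1]-p[1]-s*(m[0]-p[0])),2) for s in(-.02,.02,.035)])
E
```

```text
scene mark [548.82 208.51] ptr [526.69 185.99] dy_h [22.96, 22.08, 21.75]
top mark [548.63 208.72] ptr [526.55 186.44] dy_h [22.72, 21.84, 21.51]
scene mark [548.48 208.51] ptr [526.67 206.2 ] dy_h [2.75, 1.87, 1.55]
top mark [548.54 208.7 ] ptr [528.21 206.56] dy_h [2.55, 1.73, 1.43]
```

```bash
python3 -m jog '[0,0,0,4,0.1,1.5,0, 0,0,0,7,0.1,2.5,0, 0,0,0,8.6,0.1,3.5,0, 0,0,0,8.6,0.1,4.3,0, 0,0,0,8.6,0.1,4.9,0]'; python3 -m jog '[0,0,0,0,0,0,0]'; python3 -m jog '[0,0,0,0.4,0,0,0, 0,0,0,0.8,0,0,0, 0,0,0,1.2,0,0,0, 0,0,0,1.2,0,0,0]'; python3 - <<'E'
from h import *
print(jawy()); print(observe()['eef_pos'])
E
```

```text
clock: 7.23
eef_pos: [511.4, 65.0, 92.2]
tool_rot: [0.713, 0.701, -0.0, -0.002]
force: [-15.9, 0.8, 61.9]
width: 0.002
clock: 7.32
eef_pos: [511.3, 63.4, 93.0]
tool_rot: [0.714, 0.7, -0.001, -0.002]
force: [-5.3, 1.6, 12.5]
width: 0.003
clock: 7.65
eef_pos: [511.6, 73.6, 92.8]
tool_rot: [0.714, 0.7, -0.001, -0.001]
force: [-4.6, 0.4, 10.9]
width: 0.006
[(94, array([503.4, 208.8])), (88, array([501.1, 243.6]))]
[511.62136003  73.60362207  92.7941699 ]
```

```bash
python3 -m jog '[0,0,0,0,0,-2,0, 0,0,0,-3,0,-3,0, 0,0,0,-6,0,-4,0, 0,0,0,-9,0,-5,0,0,0,0,-10,0,-6,0]';python3 -m jog '[0,0,0,0,0,0,0,0,0,0,0,0,0,0]'; python3 - <<'E'
from h import *
print(jawy()); print(observe()['eef_pos'])
I={n:camera(n)[:,:,::-1].copy() for n in('scene','top')}
for n,(m,p) in rel(I).items():
        print(n,'mark',m,'ptr',p,'dy_h',[round(float(m[1]-p[1]-s*(m[0]-p[0])),2) for s in(-.02,.02,.035)])
for n in I: cv2.imwrite(f'pics/raw5{n}.png',I[n])
a=cv2.resize(I['scene'][230:280,360:410],(400,400),interpolation=cv2.INTER_CUBIC)
b=cv2.resize(I['top'][200:240,210:250],(400,400),interpolation=cv2.INTER_CUBIC)
cv2.imwrite('pics/c5.png',np.hstack([a,b]))
E
```

```text
clock: 8.12
eef_pos: [509.5, -31.7, 152.3]
tool_rot: [0.717, 0.697, -0.001, 0.001]
force: [-0.5, -1.2, -0.7]
width: 0.005
clock: 8.28
eef_pos: [510.4, -26.3, 152.1]
tool_rot: [0.715, 0.699, 0.0, -0.0]
force: [0.0, 0.4, 0.4]
width: 0.008
[(94, array([503.4, 208.8])), (89, array([501.2, 243.7]))]
[510.04287559 -25.23424825 151.49043917]
scene mark [548.63 208.51] ptr [526.57 207.45] dy_h [1.5, 0.62, 0.29]
top mark [548.48 208.71] ptr [528.65 208.02] dy_h [1.09, 0.29, -0.0]
```

View pics/c5.png

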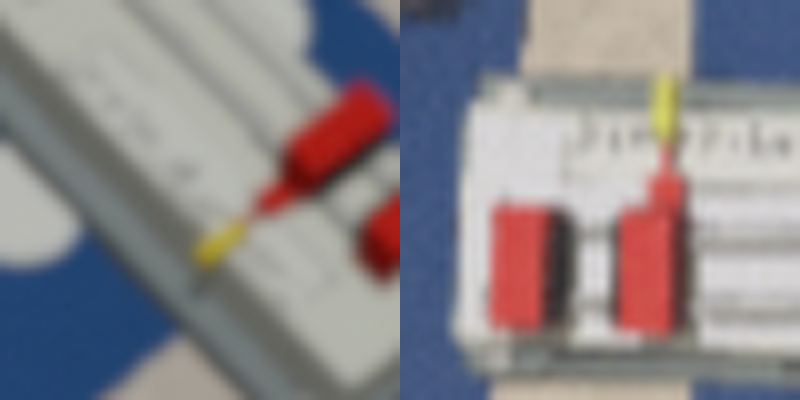

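View pics/raw5top.png

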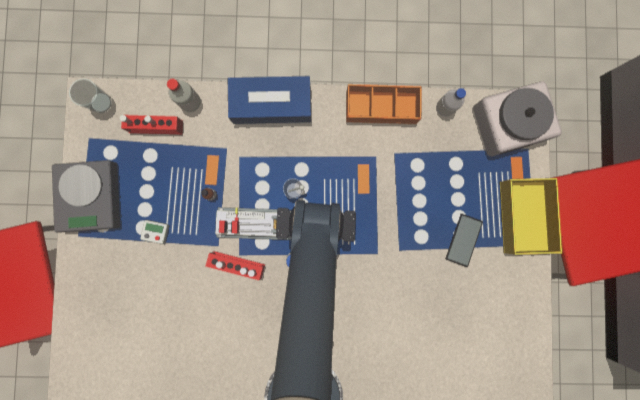

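```bash
python3 - <<'E'
from bench import *
o=observe();print(o['clock'],o['force'],o['eef_pos']);job_done()
E
```

```text
8.4333 [-0.07644203 -0.02967838 -0.13192683] [509.83418419 -24.65914167 151.11701724]
the job is handed in; nothing more can be done
```

I rolled the wheel towards the jaws with the shut fingertips in three strokes plus one short correction. Contact forces were about 10–18 N, with one 62 N spike at the wrist (limit 120 N) on the last touch-down. I then backed the hand off to about 150 mm above the table and handed in at 8.4 s.

- **Pointer and mark:** In the last pictures the pointer is within the width of the mark. It is short of the middle by about 0–1.1 mm in the top view and 0.3–1.5 mm in the scene view. The spread comes from not knowing the holder's exact tilt: the cheek and deck edges and the jaw corners disagreed by a few degrees. I did not nudge it further, because the worst case is still inside the 3 mm tolerance.
- **Mark:** Its measured position stayed the same to within 0.4 mm throughout.
- **Other things on the table:** I checked them only by eye. In the final top picture they look unmoved. The jar was mostly hidden behind the arm there, so I did not fully confirm it.
- **Hand:** It read about 0 N at hand-in, touching nothing.

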